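# Put the pressing board away on edge in its slotted caddy

### The arm

A 6-joint arm with a two-finger parallel gripper is mounted at the origin on a cart in front of the work surface, level with it; the furniture and walls round the work are solid. World frame = base frame: x ahead of the robot, y to its left, z up, the work surface at z = 0. Lengths are in m, angles in rad, forces in N, time in s.
With the tool pointing down it reaches from about 0.425 to 0.95 m from the base axis. Payload 14.7 kg.
Tool frame: the origin (TCP) lies at the very end of the fingers, on their centre line; the grasp point (between the pads) lies 19 mm behind it; z points along the fingers, y is the line along which they close (so a half turn about z gives the same grasp; the last joint's range is limited). The gripper opens to 85 mm and grips with 20 to 120 N. Pads are 22 mm wide; open, the fingers measure 114 mm over their backs; the gripper's body (76 mm by 85 mm) begins 54 mm behind the grasp point. The pads swing forward as they close: fully open they stand 13 mm farther back than shut.
Start: joints at [-1.314, 0.48, 1.596, -0, 1.065, -0.047], TCP at [0.194, -0.62, 0.231] pointing down, gripper open.
Joint ranges: [-2.75, 2.75], [-0.82, 2.05], [0.23, 2.67], [-1.56, 4.7], [0.09, 2.69], [-2.92, 2.92]. Speed limits (rad/s): [1.89, 1.89, 2.39, 3.01, 3.01, 3.01].

### API

Orientations are given as a rotation vector (axis times angle).
In Python, from plant import manip gives the robot as it stands. The module is installed in compiled form; this text tells all that it offers.
- The arm moves only by the tool servo_tool, never from a script. Its argument "targets" is a list of rows, each a list of 2 entries, a list of its own where there are three numbers: the shift along the world's x, y, z normalised to -1 to 1, where 1 is 0.2 m, then the turn about the world's z normalised to -1 to 1, where 1 is pi rad. In form: [[[x, y, z], spin], ...]. A call has exactly 5 rows; each row is the pose to reach, as a shift and turn from the pose commanded when the call began, turning the shorter way round; what a row does not reach only later rows make up. A row lasts 1/12 s, in which the tool goes at most 41.7 mm and 7.16 degrees, less where a joint would pass 70% of its speed; a pose out of reach is approached as far as the arm can. A call with a number of a shift or a turn outside -1 to 1 is refused whole. A call with a gripper value outside its range is refused whole. "grip" is the closure in counts, from 0 (fully open) to 255 (shut), set as the call begins (left out, the last holds). The fingers move at their own pace and stop on an object; the grip force is fixed at half the most. Time passes only in rows, so rows that repeat a pose let the fingers close, or fill a call up. It gives the time, the measured TCP pose, the force, the opening and the grip force at its end, in the units of the state.
- manip.observe(): the state, without advancing time (a new reading comes with each control period).
- manip.snapshot(name): name is "side" or "top"; returns the picture (480x640x3 uint8, red, green, blue); there is no depth.
- manip.camera_params(name): a dict with "fx", "fy", "cx", "cy" (pixels), "camera_from_world" (4x4, takes a point from world to camera coordinates). Camera axes: x right, y down, z forward; pixel columns grow to the right and rows downward; lengths in m; the calibration is good to about 2 mm. A picture is of the moment at which its call begins. camera_params takes no time and is no camera call.
- manip.sign_off(): hands the job in; it is judged then, once.
The state is a dict: "t": time; "joint_pos": joint angles; "dq": joint speeds; "joint_torque": joint torques, N m; "tool_pos": TCP position; "tool_rot": TCP orientation; "force": force on the tool from outside, world axes, zero at the start; "ft_torque": the same for the moment, N m; "width": opening from 0.0 (shut) to 1.0 (fully open); "gripper_force": force on a finger pad.
Only numpy, scipy, OpenCV 4.12 (cv2) and the standard library are available. Lean on these libraries where they do the work, as an engineer would, in place of code of your own. Each camera call takes 0.05 s, during which the arm holds its last target. There are 200 camera calls.

### The job

The beech pressing board has dried and leans in one of the two small wooden stands. Take it out, tip it upright and put it away in the slotted caddy: standing on its long edge, all the way down on the bottom of the slot. Leave the paper-bound booklet in the other stand where it is.

Things in the scene. Friction and masses are not known exactly. Their poses are not given: they have to be found in the camera images.
- board_centre (a point): Centre of the plain reddish-brown beech board, a plate 110 x 150 x 10 mm, 0.15 kg, leaning loose in either of two like stands, top edge tipped 25 degrees from upright, away from the robot, long edge level; the stand backs only its lower 50 mm, a 6 mm lip is at its foot. Own x: up the slope, to the middle of the free top edge 55 mm off; y: along the 150 mm edge; z: through the 10 mm thickness.
- caddy: Fixed plywood trough on a 120 x 202 mm foot, 78 mm high, open on top. Origin: centre of its underside, on the table; z up, y along the slot, x across it. Slot 24 mm wide, 172 mm long, centred; its floor 10 mm above the origin. Above 58 mm the long sides flare to a mouth about 44 mm wide; end walls 60 mm high. The board in it on its long edge has its top edge at 120 mm.
- booklet: Grey-brown paper-bound booklet with ragged edges and a darker square frame on its cover, about 130 x 145 x 11 mm, 0.1 kg, leaning loose in the other stand just as the board does; leave it alone. Origin: centre of its face away from the stand back; own x roughly up the slope, y along the level long edge, z through the thickness.
Mind the look-alikes: they are no part of the job. Leave any pink look-alike of the part that bears board_centre alone.

How it is judged:
At the end, for the whole second after the job is handed in: Board released in the slot on its long edge: its centre within 25 mm across and 20 mm along the slot of the caddy's origin, 55 to 77 mm above it (65 when right down), faces within 20 and long edge within 14 degrees of the slot; booklet within 30 mm of its start (x of board_centre in the frame of caddy between -0.025 and 0.025 m and y of board_centre in the frame of caddy between -0.02 and 0.02 m and z of board_centre in the frame of caddy between 0.055 and 0.077 m and angle between the z axis of board_centre and the x axis of caddy, either way round below 0.35 rad and angle between the y axis of board_centre and the y axis of caddy, either way round below 0.25 rad and distance of booklet from where it was at the start of the episode below 0.03 m); the robot touches nothing.
It fails at once if the booklet is moved more than 30 mm (distance of booklet from where it was at the start of the episode above 0.03 m).
It also fails if it takes over 38 s, if anything falls off the work surface, if the arm or the gripper's body presses on something with over 40 N, if the wrist force passes 120 N, or if a joint passes its speed limit or range.

## Working session

There is one attempt and no reset: what is moved stays moved. The work goes in short steps, Python scripts to look and compute and a tool call to move; the robot and the scene stay as the last step left them, time stands still between calls to the robot, and variables do not carry over. Pictures are saved under pics/ and viewed, at most 10 in all, crops included, and the job is handed in when it is done.

Besides the shell and the picture viewer there is one more tool, called as name(argument=value, ...), one argument or row to a line, values as JSON. servo_tool: Moves the arm, as the interface text tells. Its arguments: {"type":"object","properties":{"targets":{"type":"array"},"grip":{"type":"number"}},"required":["targets"]}

```bash
mkdir -p pics; cat > h.py <<'E'
from plant import manip
import numpy as np, cv2
def snap(n,f):
    im=manip.snapshot(n); cv2.imwrite('pics/'+f,im[:,:,::-1]); return im
def P(n):
    c=manip.camera_params(n); K=np.array([[c['fx'],0,c['cx']],[0,c['fy'],c['cy']],[0,0,1]]); return K,np.array(c['camera_from_world'])
def tri(a,b,pa,pb):
    A=[]
    for n,p in((a,pa),(b,pb)):
        K,T=P(n); M=K@T[:3]; A+= [p[0]*M[2]-M[0],p[1]*M[2]-M[1]]
    v=np.linalg.svd(np.array(A))[2][-1]; return v[:3]/v[3]
def onz(n,p,z):
    K,T=P(n); R=T[:3,:3]; c=-R.T@T[:3,3]; d=R.T@np.linalg.inv(K)@np.array([p[0],p[1],1.]); return c+d*(z-c[2])/d[2]
def proj(n,X):
    K,T=P(n); q=K@(T[:3,:3]@np.array(X)+T[:3,3]); return q[:2]/q[2]
E
python3 - <<'E'
from h import *
snap('side','s0.png');snap('top','t0.png')
for n in('side','top'):
    K,T=P(n);print(n,K.round(1).tolist(),(-T[:3,:3].T@T[:3,3]).round(3),T[:3,:3].round(2).tolist())
s=manip.observe();print(s)
E
```

```text
side [[438.3, 0.0, 322.3], [0.0, 438.3, 237.3], [0.0, 0.0, 1.0]] [-0.107  0.784  0.853] [[-0.86, -0.51, -0.02], [-0.28, 0.5, -0.82], [0.43, -0.7, -0.57]]
top [[613.3, 0.0, 317.4], [0.0, 613.3, 238.8], [0.0, 0.0, 1.0]] [-0.139 -0.411  1.927] [[0.38, -0.92, -0.0], [-0.87, -0.36, -0.35], [0.32, 0.14, -0.94]]
{'t': 0.1, 'joint_pos': array([-1.31358844e+00,  4.80763751e-01,  1.59676275e+00, -1.11402906e-05,
        1.06507050e+00, -4.66090117e-02]), 'dq': array([-0.00095015, -0.00042148, -0.00097194, -0.00028789, -0.00046665,
        0.00027743]), 'joint_torque': array([ 1.78960399e-03, -9.52255154e+01, -4.31041074e+01, -3.60079548e-05,
        5.32697886e-03, -2.93087487e-05]), 'tool_pos': array([ 0.19438416, -0.61990928,  0.23075798]), 'tool_rot': array([-3.10442677e+00, -4.75258531e-01,  1.80978491e-04]), 'force': array([-0.79715032,  0.09357102, -0.14676347]), 'ft_torque': array([-0.00288055,  0.04696498, -0.0431906 ]), 'gripper_force': 0.0, 'width': 0.9996324890416718}
```

View pics/s0.png

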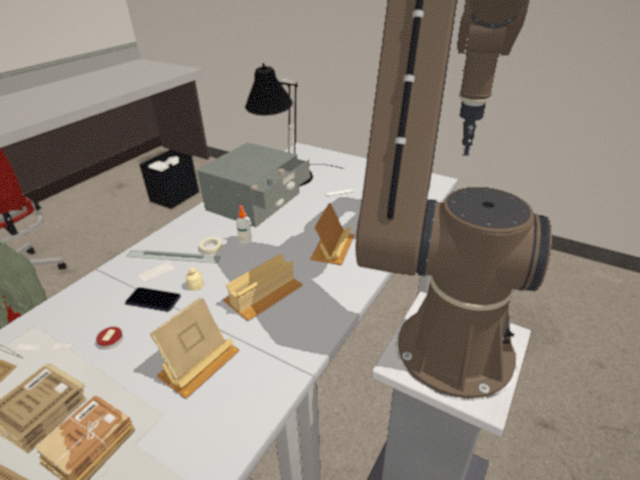

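View pics/t0.png

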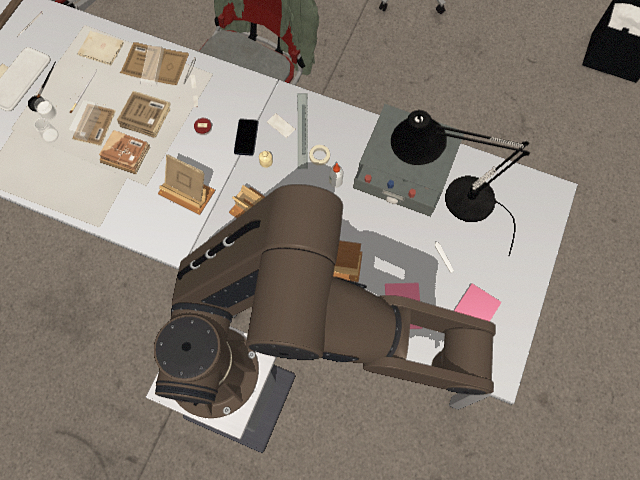

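The side view shows three candidates: a plain reddish-brown plate in a stand at (332,235), a grey-brown plate with a darker square frame at (190,340), which is the booklet, and the trough-like caddy at (262,285). In the top view the board is half hidden at (347,260), the booklet is at (185,180), and there are two pink look-alikes at (405,300) and (478,300). I'll confirm with an enlarged crop and measure.

```bash
python3 - <<'E'
from h import *
a=cv2.imread('pics/s0.png')
c=cv2.resize(a[190:400,145:365],None,fx=2.7,fy=2.7,interpolation=cv2.INTER_CUBIC)
cv2.imwrite('pics/c0.png',c)
for p in [(332,235),(334,258),(262,300),(200,365)]: print(p,onz('side',p,0.0).round(3),onz('side',p,0.08).round(3))
print(onz('top',(347,260),0.05).round(3),onz('top',(185,195),0.03).round(3),onz('top',(245,200),0.05))
E
```

```text
(332, 235) [ 0.509 -0.28   0.   ] [ 0.451 -0.181  0.08 ]
(334, 258) [ 0.44  -0.172 -0.   ] [ 0.389 -0.083  0.08 ]
(262, 300) [0.521 0.096 0.   ] [0.462 0.161 0.08 ]
(200, 365) [0.513 0.352 0.   ] [0.455 0.393 0.08 ]
[ 0.478 -0.255  0.05 ] [0.493 0.34  0.03 ] [0.54594433 0.13803593 0.05      ]
```

View pics/c0.png

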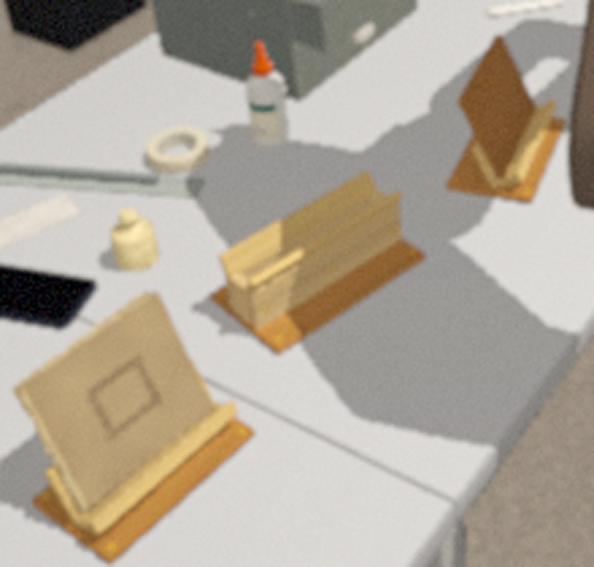

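The crop confirms that the plain reddish-brown plate (side ~(332,235)) is the board, since it has no frame and isn't pink. The framed plate is the booklet. I'll swing the arm towards the caddy so the top camera can see the board.

servo_tool(
  targets=[
    [[0.1,0.2,0.1],0],
    [[0.2,0.4,0.2],0],
    [[0.3,0.6,0.3],0],
    [[0.4,0.8,0.35],0.05],
    [[0.5,1.0,0.4],0.1],
  ],
  grip=0,
)

```text
t: 0.52
tool_pos: [0.2818, -0.4447, 0.3048]
tool_rot: [3.02, 0.866, 0.0]
force: [1.0, -1.3, 0.5]
width: 1.001
gripper_force: 0.0
```

servo_tool(
  targets=[
    [[0.1,0.2,0],0.04],
    [[0.2,0.4,0],0.08],
    [[0.3,0.6,0],0.11],
    [[0.4,0.8,0],0.14],
    [[0.5,1.0,0],0.15],
  ],
)

```text
t: 0.93
tool_pos: [0.3749, -0.2579, 0.3041]
tool_rot: [2.734, 1.548, 0.0]
force: [0.7, -1.0, 0.3]
width: 0.998
gripper_force: 0.0
```

servo_tool(
  targets=[
    [[0.1,0.2,0],0],
    [[0.2,0.4,0],0],
    [[0.3,0.6,0],0],
    [[0.4,0.8,0],0],
    [[0.5,1.0,0],0],
  ],
)

```text
t: 1.35
tool_pos: [0.4681, -0.0714, 0.3041]
tool_rot: [2.738, 1.541, 0.0]
force: [1.9, -1.1, 0.3]
width: 1.0
gripper_force: 0.0
```

```bash
python3 - <<'E'
from h import *
a=snap('top','t1.png')[:,:,::-1]; b=snap('side','s1.png')[:,:,::-1]
A=cv2.resize(a[160:340,160:420],None,fx=3,fy=3,interpolation=cv2.INTER_CUBIC)
cv2.imwrite('pics/t1c.png',A)
s=manip.observe();print(s['t'],s['tool_pos'],s['tool_rot'])
E
```

```text
1.45 [ 0.4696152  -0.06862598  0.30394499] [-2.73319367e+00 -1.54727487e+00 -1.75877135e-03]
```

View pics/t1c.png

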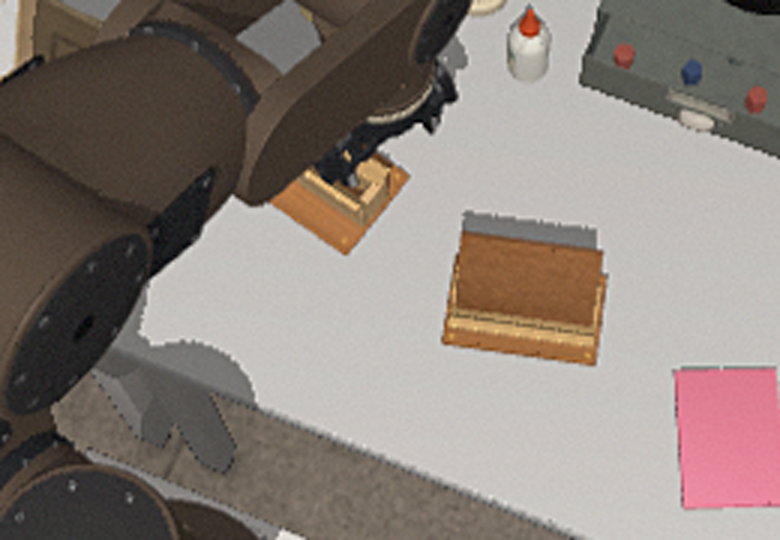

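The board at top crop (461,234)–(606,252) is now clear, and so is its stand's front edge, (443,343)–(596,364). Next I triangulate it against the side view.

```bash
python3 - <<'E'
from h import *
f=lambda p:(160+(p[0]-1)/3,160+(p[1]-1)/3)
E1,E2=f((461,234)),f((606,252))
for z in(0.10,.12,.14):
    e1=onz('top',E1,z);e2=onz('top',E2,z);print(z,e1.round(3),e2.round(3),np.linalg.norm(e1-e2).round(3),proj('side',e1).round(1),proj('side',e2).round(1), np.degrees(np.arctan2(*(e2-e1)[[1,0]])).round(1))
print([onz('top',f(p),0.0).round(3) for p in((443,343),(596,364))])
print('c0 corners', [(145+x/2.7,190+y/2.7) for x,y in((460,100),(498,38))])
a=cv2.imread('pics/s1.png')
cv2.imwrite('pics/s1c.png',np.hstack([cv2.resize(a[195:275,300:370],None,fx=5,fy=5,interpolation=cv2.INTER_CUBIC),cv2.resize(a[240:320,220:290+12],(410,400),interpolation=cv2.INTER_CUBIC)]))
E
```

```text
0.1 [ 0.491 -0.133  0.1  ] [ 0.53  -0.282  0.1  ] 0.155 [312.8 233.8] [326.6 208. ] -75.2
0.12 [ 0.484 -0.136  0.12 ] [ 0.523 -0.284  0.12 ] 0.153 [315.1 228.4] [328.6 203.2] -75.2
0.14 [ 0.477 -0.139  0.14 ] [ 0.516 -0.285  0.14 ] 0.151 [317.4 223. ] [330.7 198.2] -75.2
[array([ 0.4  , -0.148,  0.   ]), array([ 0.441, -0.312,  0.   ])]
c0 corners [(315.3703703703703, 227.03703703703704), (329.44444444444446, 204.07407407407408)]
```

View pics/s1c.png

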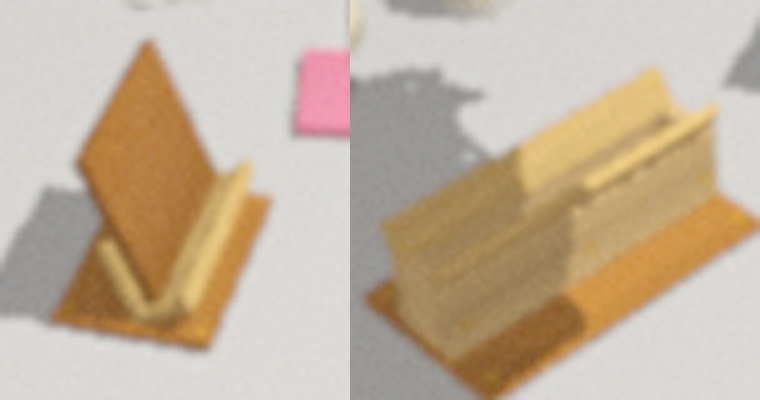

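The side corners match the top view at z≈0.12. The side crop also shows the caddy clearly, with foot corners at crop (365,298), (490,398) and (760,225), and side-wall tops at (382,228)–(655,68) and up to (717,108).

```bash
python3 - <<'E'
from h import *
g=lambda p:(220+(p[0]-350)/5,240+p[1]/5)
for z in (0,.008):
    A,B,C=[onz('side',g(p),z) for p in((365,298),(490,398),(760,225))]
    print(z,A.round(3),B.round(3),C.round(3),np.linalg.norm(A-B),np.linalg.norm(C-B),'ctr',((A+C)/2).round(3),'yaw',np.degrees(np.arctan2(*(C-B)[[1,0]])))
F,G,H=[onz('side',g(p),.078) for p in((382,228),(655,68),(717,108))]
print(F.round(3),G.round(3),H.round(3),np.linalg.norm(F-G),np.linalg.norm(H-G),np.degrees(np.arctan2(*(G-F)[[1,0]])),'ctr',((F+H)/2).round(3))
f=lambda p:(160+(p[0]-1)/3,160+(p[1]-1)/3)
print('top: foot corners', [onz('top',f(p),.005).round(3) for p in ((346,253),(408,177))])
E
```

```text
0 [0.619 0.15  0.   ] [ 0.508  0.176 -0.   ] [ 0.458 -0.014  0.   ] 0.11421370140774532 0.19592055471536649 ctr [0.538 0.068 0.   ] yaw -104.7023547216882
0.008 [0.612 0.156 0.008] [0.502 0.182 0.008] [ 0.453 -0.006  0.008] 0.11314230645506913 0.19408269909156375 ctr [0.532 0.075 0.008] yaw -104.70235472168822
[0.581 0.162 0.078] [ 0.536 -0.027  0.078] [ 0.483 -0.013  0.078] 0.1938529319791419 0.05465368943891211 -103.55960362027676 ctr [0.532 0.074 0.078]
top: foot corners [array([ 0.454, -0.009,  0.005]), array([ 0.565, -0.037,  0.005])]
```

Estimates so far: board top-edge middle (0.502,-0.210,0.122) with normal yaw +14.5°, and caddy (0.534,0.073) with slot normal yaw -14.3°. Next I go above the board with the closing line along its normal.

servo_tool(
  targets=[
    [[0.03,-0.15,0],0.038],
    [[0.06,-0.3,0],0.076],
    [[0.09,-0.45,0],0.114],
    [[0.12,-0.6,0],0.152],
    [[0.12,-0.715,0],0.19],
  ],
)

```text
t: 1.87
tool_pos: [0.4921, -0.219, 0.3038]
tool_rot: [2.157, 2.283, -0.0]
force: [0.4, 0.2, -0.2]
width: 0.998
gripper_force: 0.0
```

servo_tool(
  targets=[
    [[0,0,-0.1],0.035],
    [[0,0,-0.2],0.063],
    [[0,0,-0.35],0.063],
    [[0,0,-0.5],0.063],
    [[0,0,-0.5],0.063],
  ],
)

```text
t: 2.28
tool_pos: [0.4886, -0.2156, 0.1993]
tool_rot: [-1.924, -2.474, 0.002]
force: [-2.8, 0.3, -1.1]
width: 0.999
gripper_force: 0.0
```

```bash
python3 - <<'E'
from h import *
a=snap('side','s2.png')[:,:,::-1]
s=manip.observe();R=cv2.Rodrigues(s['tool_rot'])[0]
print(s['t'],s['tool_pos'],np.degrees(np.arctan2(R[1,1],R[0,1])),s['joint_pos'].round(2))
print('proj tcp',proj('side',s['tool_pos']))
cv2.imwrite('pics/s2c.png',cv2.resize(a[130:280,260:400],None,fx=4,fy=4,interpolation=cv2.INTER_CUBIC))
E
```

```text
2.3333 [ 0.48980724 -0.21604207  0.20201011] 14.243969610112417 [-0.47  0.36  1.89 -0.    0.9  -0.72]
proj tcp [326.59118172 192.51999966]
```

View pics/s2c.png

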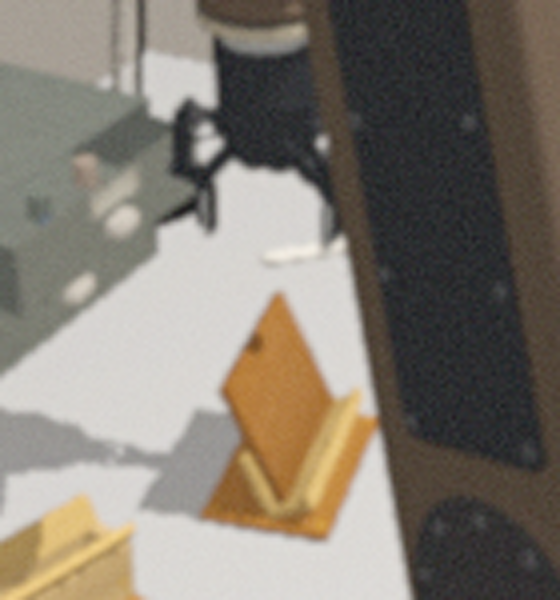

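The open fingers sit above and either side of the board's top edge (crop (205,220) and (328,235), board top edge (222,388)–(280,292)). Descending.

servo_tool(
  targets=[
    [[0.02,0.02,-0.12],0],
    [[0.02,0.02,-0.24],0],
    [[0.02,0.02,-0.36],0],
    [[0.02,0.02,-0.48],0],
    [[0.02,0.02,-0.55],0],
  ],
)

```text
t: 2.75
tool_pos: [0.4961, -0.2129, 0.0939]
tool_rot: [1.928, 2.48, -0.0]
force: [-1.1, 1.1, -0.1]
width: 0.998
gripper_force: 0.0
```

servo_tool(
  targets=[
    [[-0.02,-0.005,0],0],
    [[-0.05,-0.012,0],0],
    [[-0.08,-0.02,0],0],
    [[-0.12,-0.03,0],0],
    [[-0.15,-0.04,0],0],
  ],
)

```text
t: 3.17
tool_pos: [0.4653, -0.2211, 0.0954]
tool_rot: [1.927, 2.479, 0.0]
force: [-0.3, -0.9, 0.4]
width: 1.0
gripper_force: 0.2
```

servo_tool(
  targets=[
    [[-0.015,-0.005,0],0],
    [[-0.03,-0.008,0],0],
    [[-0.03,-0.008,0],0],
    [[-0.03,-0.008,0],0],
    [[-0.03,-0.008,0],0],
  ],
  grip=130,
)

```text
t: 3.58
tool_pos: [0.4601, -0.2222, 0.0941]
tool_rot: [1.928, 2.48, 0.0]
force: [0.6, -0.3, 0.3]
width: 0.493
gripper_force: 0.1
```

```bash
python3 - <<'E'
from h import *
a=snap('side','s3.png')[:,:,::-1]
s=manip.observe();print(s['t'],s['tool_pos'],s['width'],s['gripper_force'])
cv2.imwrite('pics/s3c.png',cv2.resize(a[170:280,290:400],None,fx=5,fy=5,interpolation=cv2.INTER_CUBIC))
E
```

```text
3.6333 [ 0.46005708 -0.2221393   0.09405733] 0.48738807460469924 0.10440578655106947
```

View pics/s3c.png

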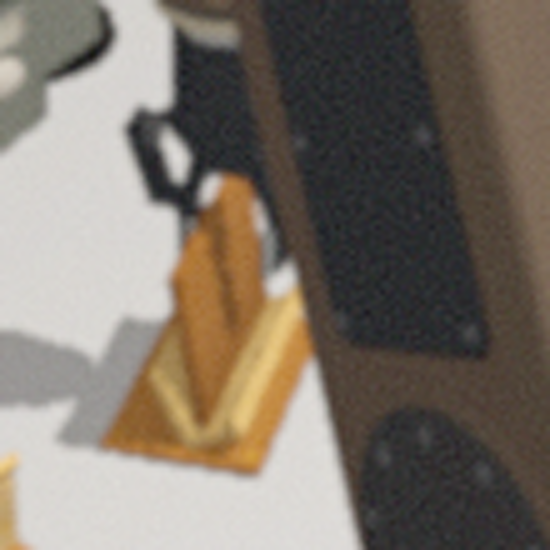

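The board's top edge (crop (175,275)–(240,180)) has been tipped most of the way up between the fingers, with its foot still in the stand. I'll close fully and then lift.

servo_tool(
  targets=[
    [[0,0,0],0],
    [[0,0,0],0],
    [[0,0,0],0],
    [[0,0,0],0],
    [[0,0,0],0],
  ],
  grip=255,
)

```text
t: 4.05
tool_pos: [0.4598, -0.2221, 0.094]
tool_rot: [-1.928, -2.48, -0.0]
force: [0.0, -0.2, -1.9]
width: 0.114
gripper_force: 59.8
```

servo_tool(
  targets=[
    [[0,0,0],0],
    [[0,0,0.02],0],
    [[0,0,0.05],0],
    [[0,0,0.1],0],
    [[0,0,0.15],0],
  ],
)

```text
t: 4.47
tool_pos: [0.4597, -0.2221, 0.1251]
tool_rot: [-1.928, -2.48, 0.0]
force: [0.2, 0.5, -0.9]
width: 0.111
gripper_force: 59.7
```

servo_tool(
  targets=[
    [[0,0,0.1],0],
    [[0,0,0.25],0],
    [[0.02,0.08,0.4],0],
    [[0.06,0.24,0.45],0],
    [[0.1,0.4,0.45],-0.02],
  ],
)

```text
t: 4.88
tool_pos: [0.4815, -0.1425, 0.2182]
tool_rot: [2.003, 2.413, 0.003]
force: [1.3, -0.4, -2.2]
width: 0.111
gripper_force: 59.8
```

servo_tool(
  targets=[
    [[0.05,0.2,0],-0.03],
    [[0.1,0.4,0],-0.06],
    [[0.15,0.6,0],-0.09],
    [[0.2,0.8,0],-0.12],
    [[0.22,0.88,0],-0.139],
  ],
)

```text
t: 5.3
tool_pos: [0.5247, 0.0381, 0.2155]
tool_rot: [2.485, 1.922, 0.003]
force: [-1.2, -0.3, -2.0]
width: 0.113
gripper_force: 59.7
```

servo_tool(
  targets=[
    [[0.02,0.08,0],0],
    [[0.04,0.15,0],0],
    [[0.05,0.19,0],0],
    [[0.05,0.19,0],0],
    [[0.05,0.19,0],0],
  ],
)

```text
t: 5.72
tool_pos: [0.5337, 0.0717, 0.2146]
tool_rot: [2.48, 1.927, 0.0]
force: [0.7, 0.2, -2.2]
width: 0.109
gripper_force: 59.7
```

```bash
python3 - <<'E'
from h import *
a=snap('side','s4.png')[:,:,::-1];b=snap('top','t4.png')[:,:,::-1]
s=manip.observe();R=cv2.Rodrigues(s['tool_rot'])[0]
print(s['t'],s['tool_pos'],np.degrees(np.arctan2(R[1,1],R[0,1])),s['width'],s['gripper_force'])
A=cv2.resize(a[180:330,210:320],None,fx=4,fy=4,interpolation=cv2.INTER_CUBIC)
B=cv2.resize(b[170:280,230:320],(360,440),interpolation=cv2.INTER_CUBIC)
B=np.vstack([B,np.zeros((160,360,3),np.uint8)])
cv2.imwrite('pics/s4c.png',np.hstack([A[:600],B]))
E
```

```text
5.8167 [0.53356128 0.071074   0.21433345] -14.3779438895153 0.10657616121181493 59.6841162443161
```

View pics/s4c.png

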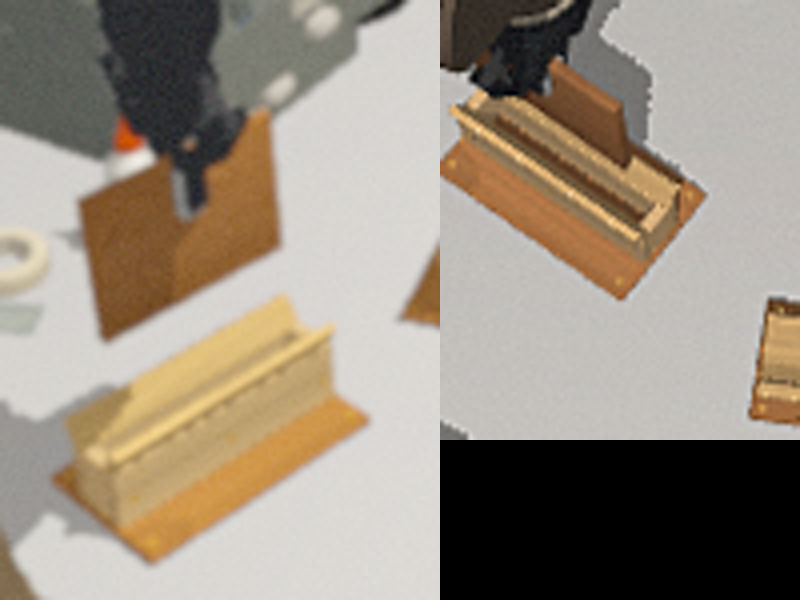

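The board hangs upright above the caddy, with its side-crop corners at (80,200), (268,112), (280,245) and (105,340). The slot lies below, from top crop (497,118) to (645,213). I'll work out the in-plane offset and the slot line.

```bash
python3 - <<'E'
from h import *
s=manip.observe();t=s['tool_pos'];th=np.radians(-14.4);n=np.array([np.cos(th),np.sin(th),0]);y=np.array([-n[1],n[0],0])
g=lambda p:(210+p[0]/4,180+p[1]/4)
f=lambda p:(230+(p[0]-440)/4,170+p[1]/4)
print('board near face corners: n, along, z rel tool')
for p in((80,200),(268,112),(280,245),(105,340)):
    K,T=P('side');R=T[:3,:3];c=-R.T@T[:3,3];d=R.T@np.linalg.inv(K)@np.array([*g(p),1.])
    X=c+d*((n@(t-.005*n-c))/(n@d));print(p,(y@(X-t)).round(4),(X[2]).round(4))
def rep(l,X): print(l,X.round(3),'n',(n@(X-t)).round(4),'along',(y@(X-t)).round(4))
# slot floor edges/top corners in top view
for p in((497,118),(645,213)): rep('slot inner edge z.04?',onz('top',f(p),.058))
for p in((455,105),(638,245)): rep('near wall top ends',onz('top',f(p),.078))
rep('far wall top end',onz('top',f((683,183)),.078))
for p in((440,168),(622,298),(705,195)): rep('foot T',onz('top',f(p),.005))
for p in((52,480),(152,562),(370,420)): rep('foot S',onz('side',g(p),.005))
for p in((105,460),(333,328),(285,296),(68,418)): rep('walltop S',onz('side',g(p),.078))
E
```

```text
board near face corners: n, along, z rel tool
(80, 200) 0.0773 0.2602
(268, 112) -0.0709 0.2574
(280, 245) -0.0709 0.1501
(105, 340) 0.0763 0.1509
slot inner edge z.04? [0.544 0.139 0.058] n -0.007 along 0.0681
slot inner edge z.04? [ 0.512 -0.01   0.058] n -0.0006 along -0.0834
near wall top ends [0.534 0.17  0.078] n -0.0242 along 0.0959
near wall top ends [ 0.478 -0.02   0.078] n -0.0317 along -0.1019
far wall top end [ 0.541 -0.032  0.078] n 0.0331 along -0.0979
foot T [0.502 0.18  0.005] n -0.0572 along 0.0975
foot T [ 0.453 -0.011  0.005] n -0.0573 along -0.0994
foot T [ 0.565 -0.039  0.005] n 0.0578 along -0.0984
foot S [0.613 0.155 0.005] n 0.0565 along 0.101
foot S [0.502 0.182 0.005] n -0.0583 along 0.0996
foot S [ 0.453 -0.01   0.005] n -0.0577 along -0.0982
walltop S [0.534 0.177 0.078] n -0.0261 along 0.103
walltop S [ 0.482 -0.011  0.078] n -0.0294 along -0.0928
walltop S [ 0.534 -0.026  0.078] n 0.0243 along -0.0935
walltop S [0.583 0.157 0.078] n 0.0261 along 0.0959
```

The tool is within about 1 mm of the caddy centre, and the board hangs 64 mm below the TCP. I'll lower until its edge is about 8 mm above the slot floor, which keeps the fingers above the walls, and then check.

servo_tool(
  targets=[
    [[0,-0.01,-0.1],0],
    [[0,-0.01,-0.22],0],
    [[0,-0.01,-0.34],0],
    [[0,-0.01,-0.44],0],
    [[0,-0.01,-0.5],0],
  ],
)

```text
t: 6.23
tool_pos: [0.5327, 0.0687, 0.1122]
tool_rot: [-2.482, -1.924, 0.003]
force: [-1.6, 0.2, -1.7]
width: 0.111
gripper_force: 59.7
```

servo_tool(
  targets=[
    [[0,0,-0.04],0],
    [[0,0,-0.08],0],
    [[0,0,-0.12],0],
    [[0,0,-0.15],0],
    [[0,0,-0.15],0],
  ],
)

```text
t: 6.65
tool_pos: [0.5335, 0.0697, 0.0833]
tool_rot: [-2.481, -1.926, 0.001]
force: [-0.8, -0.1, -2.2]
width: 0.111
gripper_force: 59.7
```

servo_tool(
  targets=[
    [[0,0,-0.01],0],
    [[0,0,-0.01],0],
    [[0,0,-0.01],0],
    [[0,0,-0.01],0],
    [[0,0,-0.01],0],
  ],
  grip=130,
)

```text
t: 7.07
tool_pos: [0.5341, 0.0699, 0.0824]
tool_rot: [2.481, 1.926, 0.001]
force: [0.1, 0.0, 0.2]
width: 0.491
gripper_force: 0.0
```

servo_tool(
  targets=[
    [[0,0,0],0],
    [[0,0,0.02],0],
    [[0,0,0.1],0],
    [[0,0,0.25],0],
    [[0,0,0.4],0],
  ],
)

```text
t: 7.48
tool_pos: [0.5329, 0.0698, 0.1626]
tool_rot: [-2.481, -1.926, 0.003]
force: [1.0, 0.8, -0.7]
width: 0.491
gripper_force: 0.0
```

servo_tool(
  targets=[
    [[0,0,0.15],0],
    [[0,0,0.3],0],
    [[0,0,0.4],0],
    [[0,0,0.4],0],
    [[0,0,0.4],0],
  ],
)

```text
t: 7.9
tool_pos: [0.5344, 0.0699, 0.2435]
tool_rot: [2.48, 1.926, 0.003]
force: [0.5, 0.4, -0.7]
width: 0.49
gripper_force: 0.0
```

```bash
python3 - <<'E'
from h import *
a=snap('side','s5.png')[:,:,::-1]
s=manip.observe();print(s['t'],s['tool_pos'],s['width'])
cv2.imwrite('pics/s5c.png',cv2.resize(a[180:400,145:345],None,fx=2.7,fy=2.7,interpolation=cv2.INTER_CUBIC))
E
```

```text
7.95 [0.5336815  0.06987672 0.24225497] 0.4946356652759255
```

View pics/s5c.png

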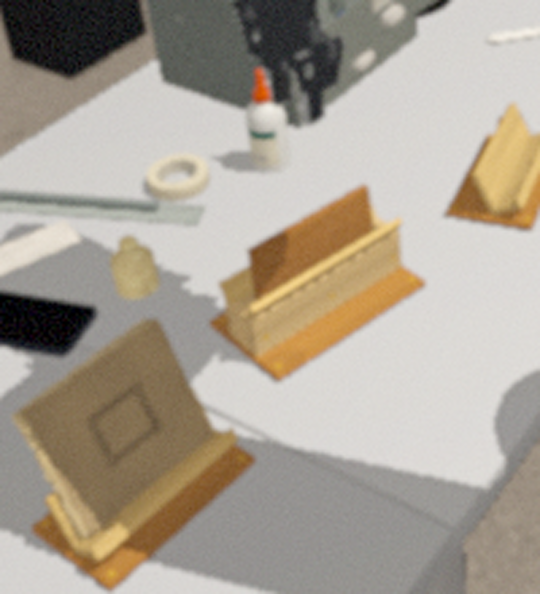

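The board stands in the slot, with its top edge at crop (250,248)–(367,187), and the booklet is unmoved. I'll check the height before handing in.

```bash
python3 - <<'E'
from h import *
for z in(.115,.12,.13):
    for p in((250,248),(367,187)):
        X=onz('side',(145+p[0]/2.7,180+p[1]/2.7),z);th=np.radians(-14.4);d=X-[.534,.073,0];print(z,'across',(d@[np.cos(th),np.sin(th),0]).round(4),'along',(d@[-np.sin(th),np.cos(th),0]).round(4))
E
```

```text
0.115 across 0.009 along 0.0657
0.115 across 0.0028 along -0.0794
0.12 across 0.0035 along 0.0689
0.12 across -0.0026 along -0.0753
0.13 across -0.0074 along 0.0751
0.13 across -0.0135 along -0.0671
```

```bash
python3 -c "
from plant import manip
print(manip.sign_off())"
```

```text
the job is handed in; nothing more can be done
None
```

I handed the job in at about 8 s of the 38 s: the beech board stands released on its long edge in the caddy slot, with its top edge measured near the expected 120 mm and centred to within a few mm; the booklet looks unmoved, the gripper is clear above, and the hand-in gave no verdict.

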